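Sort stamping punches by length into sloping racks

ROBOT

A 7-joint arm with a two-finger parallel gripper is mounted at the origin on the work surface. World frame = base frame: x ahead of the robot, y to its left, z up, the work surface at z = 0. Lengths are in m, angles in rad, forces in N, time in s.
With the tool pointing down it reaches from about 0.375 to 0.925 m from the base axis. Payload 3.1 kg.
Tool frame: the origin (TCP) lies between the finger pads, 19 mm behind the fingertips; this is the grasp point; z points along the fingers, y is the line along which they close (so a half turn about z gives the same grasp; the last joint's range is limited). The gripper opens to 85 mm and grips with 20 to 120 N. Pads are 22 mm wide; open, the fingers measure 114 mm over their backs; the gripper's body (76 mm by 85 mm) begins 54 mm behind the grasp point. The pads swing forward as they close: fully open they stand 13 mm farther back than shut.
Start: joints at [-1.415, 0.383, 0.044, 1.598, -0.018, 1.161, -0.05], TCP at [0.163, 0.629, 0.25] pointing down, gripper open.
Joint ranges: [-2.61, 2.61], [-0.41, 2.15], [-1.48, 1.57], [0, 2.5], [-1.57, 4.71], [0.05, 1.97], [-2.85, 2.85]. Speed limits (rad/s): [2.79, 2.79, 3.14, 3.14, 3.14, 3.14, 3.14].

INTERFACE

Orientations are given as a unit quaternion [x, y, z, w].
In Python, from bench import observe, optics, ticket gives the robot as it stands.
- The arm moves only by the shell command python3 -m creep 'ROWS' [OPENING] [FORCE]. ROWS is JSON, a list of rows, each a list of 2 entries, a list of its own where there are three numbers: the shift along the tool's x, y, z in cm, then the turn about the tool's z in rad. A call has 1 to 20 rows; each row is the pose to reach, as a shift and turn from the pose commanded when the call began, along the tool's axes at that moment; what a row does not reach only later rows make up. A row lasts 1/8 s, in which the tool goes at most 62.5 mm and 10.7 degrees, less where a joint would pass 70% of its speed; a pose out of reach is approached as far as the arm can. A call with a gripper value outside its range is refused whole. OPENING is the finger opening in cm, from 0 to 8.54, set as the call begins (- or left out, the last holds). The fingers move at their own pace and stop on an object; FORCE is the grip in N (left out, the last holds). Time passes only in rows, so rows that repeat a pose let the fingers close. It gives the time, the measured TCP pose, the force, the opening and the grip force at its end, in the units of the state.
- observe(): the state, without advancing time (a new reading comes with each control period).
- optics.read_camera(name): name is "scene" or "side" or "wrist"; returns a dict with "pixels" (384x512x3 uint8, red, green, blue), "camera_matrix" (3x3 intrinsics, pixels), "extrinsics" (4x4, takes a point from world to camera coordinates); the wrist camera has in their place "T_tool_cam" (4x4, takes a point from camera to tool coordinates, whose origin is the TCP and whose axes are the flange's). Camera axes: x right, y down, z forward; pixel columns grow to the right and rows downward; lengths in m; the calibration is good to about 2 mm. A picture is of the moment at which its call begins: read the wrist's pose just before it. There is no depth.
- ticket.sign_off(): hands the job in; it is judged then, once.
Trained networks look in a picture, given as the dict that the camera call returned (one of the last four; its "shot" number tells which), for a name from the list of things; names that differ only in an ending like _2 or _b are one class to them, and where a whole thing is asked for, a point or a joint stands for the part that bears it (a point fixed in the world has none). Each returns a list of dicts, best first, with "score" (0 to 1); they miss things now and then, are a little off and sometimes report something else, mostly with a low value. They report only what shows in the picture. A call takes as long as a camera call. They do not tell look-alikes from the thing itself.
- optics.silhouettes(name, picture): "mask" (384x512 bool, what is visible of it) and "rect" ([left, top, right, bottom] in pixels, round what is visible of it).
- optics.spot_point(name, picture): "pixel" ([column, row] in pixels: a listed point, or the origin of a listed thing).
The state is a dict: "time": time; "joint_positions": joint angles; "qvel": joint speeds; "joint_efforts": joint torques, N m; "ee_pos": TCP position; "eef_rot": TCP orientation; "force": force on the tool from outside, world axes, zero at the start; "ft_torque": the same for the moment, N m; "gripper_width": finger opening in m; "grip_force": force on a finger pad.
Only numpy, scipy, OpenCV 4.12 (cv2) and the standard library are available. Lean on these libraries where they do the work, as an engineer would, in place of code of your own. Each camera call takes 0.05 s, during which the arm holds its last target. There are 200 camera calls.

TASK

Sort the three loose stamping punches by length into the two sloping racks under the bench lamp: the two long ones go into the two channels of the rack with the long channels, the short one into the empty channel of the rack with the short channels, beside the pattern punch already there. Lay each punch fully down on the floor of its own channel, along it, either end up, and let go. Do not bump the lamp or disturb the jar, the ring or the pliers.

Things in the scene. Friction and masses are not known exactly. Their poses are not given: they have to be found in the camera images.
- punch_long1: Loose steel stamping punch, thin brass band near one end: square bar 16 x 16 mm, 80 mm long overall, the last 12 mm at its +x end narrowed to 10 x 10 mm. Origin at the bar's middle, 8 mm above what it lies on; x along its length. Starts flat on the mat, -z side down. About 140 g. One of the two long punches; they are interchangeable.
- punch_long2: Loose steel stamping punch, thin brass band near one end: square bar 16 x 16 mm, 80 mm long overall, the last 12 mm at its +x end narrowed to 10 x 10 mm. Origin at the bar's middle, 8 mm above what it lies on; x along its length. Starts flat on the mat, -z side down. About 140 g. One of the two long punches; they are interchangeable.
- punch_short: Loose steel stamping punch, thin brass band near one end: square bar 16 x 16 mm, 55 mm long overall, the last 12 mm at its +x end narrowed to 10 x 10 mm. Origin at the bar's middle, 8 mm above what it lies on; x along its length. Starts flat on the mat, -z side down. About 100 g. The only loose short punch.
- rack_long: Fixed wooden rack, 100 mm wide (y), about 98 mm deep: a bed sloping up at 25 degrees away from the robot, with two parallel channels running up the slope, middles 48 mm apart. Origin at the centre of its underside, z up, x level, towards the high side. Channels 92 mm long, both empty. Left/right order of the racks varies.
- rack_short: Fixed wooden rack, 100 mm wide (y), about 76 mm deep: a bed sloping up at 25 degrees away from the robot, with two parallel channels running up the slope, middles 48 mm apart. Origin at the centre of its underside, z up, x level, towards the high side. Channels 67 mm long: the left (+y) holds a short pattern punch fixed to the rack, the right is empty. Left/right order of the racks varies.
- long_left (a point): Middle of the floor of the left (+y) channel of rack_long, empty at the start. x runs up the channel (25 degrees above level, away from the robot), y across to the left, z square out of the floor (25 degrees from vertical, leaning towards the robot). Channel 92 mm long, 22 mm wide inside, open above; side ribs 3 mm thick, 4 mm high; end lips 6 mm thick, 6 mm high. 
- long_right (a point): Middle of the floor of the right (-y) channel of rack_long, empty at the start. x runs up the channel (25 degrees above level, away from the robot), y across to the left, z square out of the floor (25 degrees from vertical, leaning towards the robot). Channel 92 mm long, 22 mm wide inside, open above; side ribs 3 mm thick, 4 mm high; end lips 6 mm thick, 6 mm high. 
- short_right (a point): Middle of the floor of the right (-y) channel of rack_short, empty at the start. x runs up the channel (25 degrees above level, away from the robot), y across to the left, z square out of the floor (25 degrees from vertical, leaning towards the robot). Channel 67 mm long, 22 mm wide inside, open above; side ribs 3 mm thick, 4 mm high; end lips 6 mm thick, 6 mm high. 
- lamp: Fixed aluminium bench lamp over both racks. Origin on the mat midway between the racks, x pointing away from the robot, z up. Two upright posts 12 mm thick stand beyond the racks at x = 110 mm, y = +170 and -170 mm, 256 mm high; from their tops two level arms 12 mm thick come forward to the ends of the light bar (see lamp_bar).
- lamp_bar (a point): Middle of the underside of the light bar, 243 mm above the mat: a level bar 26 mm deep (x), 360 mm long (y), 14 mm thick, above the middles of the channels. It bars a tool pointing straight down from the channels; one square to the slope, leaning back 25 degrees towards the robot, passes.
- jar: Bystander: loose amber glass jar with a brass-coloured cap, 48 mm across and 65 mm tall, origin at the centre of its underside.
- ring: Bystander: loose dark steel ring lying flat, 52 mm across outside, 42 mm inside, 16 mm tall, origin at the centre of its underside.
- pliers: Bystander: loose pliers with red handles lying flat, about 11 mm tall; from their origin at the pivot the jaws reach 46 mm along x and the handles 81 mm along -x, 43 mm wide over the handles.
There are look-alikes about, which are no part of the job. What is shaped like the punch_long2 but pink, purple or turquoise is not meant.

How it is judged:
At the end, for the whole second after the job is handed in: Long punches: one in each rack_long channel; short one: right channel of rack_short. Each punch's middle within 11 mm along and 6 mm across of the channel's middle, 5 to 10.5 mm above its floor (8 = fully down), within 0.15 rad of its direction either way round, slower than 20 mm/s ((((x of punch_long1 in the frame of long_left between -0.011 and 0.011 m and y of punch_long1 in the frame of long_left between -0.006 and 0.006 m and z of punch_long1 in the frame of long_left between 0.005 and 0.0105 m and angle between the x axis of punch_long1 and the x axis of long_left, either way round below 0.15 rad) and (x of punch_long2 in the frame of long_right between -0.011 and 0.011 m and y of punch_long2 in the frame of long_right between -0.006 and 0.006 m and z of punch_long2 in the frame of long_right between 0.005 and 0.0105 m and angle between the x axis of punch_long2 and the x axis of long_right, either way round below 0.15 rad)) or ((x of punch_long1 in the frame of long_right between -0.011 and 0.011 m and y of punch_long1 in the frame of long_right between -0.006 and 0.006 m and z of punch_long1 in the frame of long_right between 0.005 and 0.0105 m and angle between the x axis of punch_long1 and the x axis of long_right, either way round below 0.15 rad) and (x of punch_long2 in the frame of long_left between -0.011 and 0.011 m and y of punch_long2 in the frame of long_left between -0.006 and 0.006 m and z of punch_long2 in the frame of long_left between 0.005 and 0.0105 m and angle between the x axis of punch_long2 and the x axis of long_left, either way round below 0.15 rad))) and x of punch_short in the frame of short_right between -0.011 and 0.011 m and y of punch_short in the frame of short_right between -0.006 and 0.006 m and z of punch_short in the frame of short_right between 0.005 and 0.0105 m and angle between the x axis of punch_short and the x axis of short_right, either way round below 0.15 rad and linear speed of each of punch_long1, punch_long2, punch_short below 0.02 m/s); the robot touches nothing.
It fails at once if the lamp is bumped (over 6 N) (contact force between anything else and lamp above 6 N).
It fails at once if the jar, ring or pliers is moved by more than 20 mm (distance of any of jar, ring, pliers from where it was at the start of the episode above 0.02 m).
It fails at once if the jar is tipped by more than 0.4 rad (angle between jar's own z axis and vertical above 0.4 rad).
It also fails if it takes over 72 s, if anything falls off the work surface, if the arm or the gripper's body presses on something with over 40 N, if the wrist force passes 120 N, or if a joint passes its speed limit or range.

## Working session

There is one attempt and no reset: what is moved stays moved. The work goes in short steps, Python scripts to look and compute and a shell command to move; the robot and the scene stay as the last step left them, time stands still between calls to the robot, and variables do not carry over. Pictures are saved under pics/ and viewed, at most 10 in all, crops included, and the job is handed in when it is done.

```bash
ls; mkdir -p pics; cat > h.py <<'E'
import numpy as np, cv2
from scipy.spatial.transform import Rotation as R
from bench import observe, optics, ticket
def cam(p):
    return np.array(p["camera_matrix"]),np.array(p["extrinsics"])
def wristE(p,s):
    T=np.eye(4);T[:3,:3]=R.from_quat(s["eef_rot"]).as_matrix();T[:3,3]=s["ee_pos"]
    return np.linalg.inv(T@np.array(p["T_tool_cam"]))
def ray(K,E,px):
    d=E[:3,:3].T@np.linalg.solve(K,[px[0],px[1],1.]);o=-E[:3,:3].T@E[:3,3]
    return o,d
def atz(K,E,px,z):
    o,d=ray(K,E,px);return o+d*(z-o[2])/d[2]
def proj(K,E,P):
    c=E[:3,:3]@np.asarray(P)+E[:3,3];q=K@c;return q[:2]/q[2]
def save(n,im,s=1):
    cv2.imwrite("pics/"+n,cv2.resize(im[:,:,::-1],None,fx=s,fy=s,interpolation=cv2.INTER_CUBIC))
E
python3 - <<'E'
from h import *
s=observe();print({k:np.round(v,3).tolist() for k,v in s.items()})
a=optics.read_camera("scene");b=optics.read_camera("side")
save("s1.png",a["pixels"],1.5);save("d1.png",b["pixels"],1.5)
for n,p in(("scene",a),("side",b)):
    K,E=cam(p);print(n,(-E[:3,:3].T@E[:3,3]).round(3),E[2,:3].round(2),K[0,0])
    for o in ["punch_long1","punch_short","rack_long","rack_short","long_left","long_right","short_right","lamp","lamp_bar","jar","ring","pliers"]:
        z=.008 if "punch" in o else .243 if o=="lamp_bar" else .04 if "_left" in o or "_right" in o else 0
        print(o,[(np.round(r["pixel"]).astype(int).tolist(),round(r["score"],2),atz(K,E,r["pixel"],z).round(3).tolist()) for r in optics.spot_point(o,p)][:7])
E
python3 -m creep --help | head -30
```

```text
pics
{'time': 0.0, 'joint_positions': [-1.415, 0.384, 0.044, 1.6, -0.018, 1.161, -0.05], 'qvel': [0.002, -0.001, -0.001, -0.001, 0.001, 0.0, -0.0], 'joint_efforts': [-0.0, -43.347, 1.024, -24.951, 0.011, 0.011, 0.0], 'ee_pos': [0.163, 0.628, 0.249], 'eef_rot': [0.127, 0.992, -0.001, -0.0], 'force': [-0.075, -0.465, 0.147], 'ft_torque': [-0.021, 0.024, -0.01], 'grip_force': 0.0, 'gripper_width': 0.085}
scene [1.164 0.449 0.806] [-0.63 -0.38 -0.68] 428.27361284627597
punch_long1 [([291, 226], 0.79, [0.489, 0.134, 0.008]), ([376, 269], 0.7, [0.499, 0.364, 0.008]), ([268, 257], 0.68, [0.605, 0.136, 0.008]), ([310, 265], 0.64, [0.571, 0.23, 0.008]), ([346, 297], 0.61, [0.606, 0.337, 0.008]), ([281, 316], 0.6, [0.722, 0.24, 0.008])]
punch_short [([328, 236], 0.62, [0.466, 0.227, 0.008])]
rack_long [([165, 198], 0.83, [0.577, -0.208, 0.0])]
rack_short [([202, 230], 0.66, [0.617, -0.052, 0.0])]
long_left [([171, 193], 0.94, [0.584, -0.176, 0.04])]
long_right [([161, 184], 0.72, [0.57, -0.222, 0.04])]
short_right [([198, 218], 0.67, [0.617, -0.061, 0.04])]
lamp []
lamp_bar [([167, 138], 0.75,
[... 577 characters left out ...]
])]
punch_short [([269, 274], 0.71, [0.473, 0.241, 0.008])]
rack_long [([262, 186], 0.72, [0.614, -0.097, 0.0]), ([284, 168], 0.69, [0.572, -0.21, 0.0])]
rack_short [([256, 194], 0.74, [0.618, -0.057, 0.0])]
long_left [([283, 166], 0.55, [0.565, -0.175, 0.04])]
long_right [([293, 157], 0.98, [0.548, -0.232, 0.04])]
short_right [([264, 185], 0.84, [0.593, -0.067, 0.04]), ([290, 154], 0.72, [0.562, -0.242, 0.04]), ([239, 302], 0.61, [0.509, 0.371, 0.04]), ([239, 262], 0.38, [0.555, 0.252, 0.04])]
lamp []
lamp_bar []
jar [([172, 290], 0.58, [0.708, 0.375, 0.0])]
ring [([268, 328], 0.71, [0.423, 0.396, 0.0])]
pliers [([318, 225], 0.55, [0.392, 0.01, 0.0])]invalid input: not JSON, or not a number
```

View pics/s1.png

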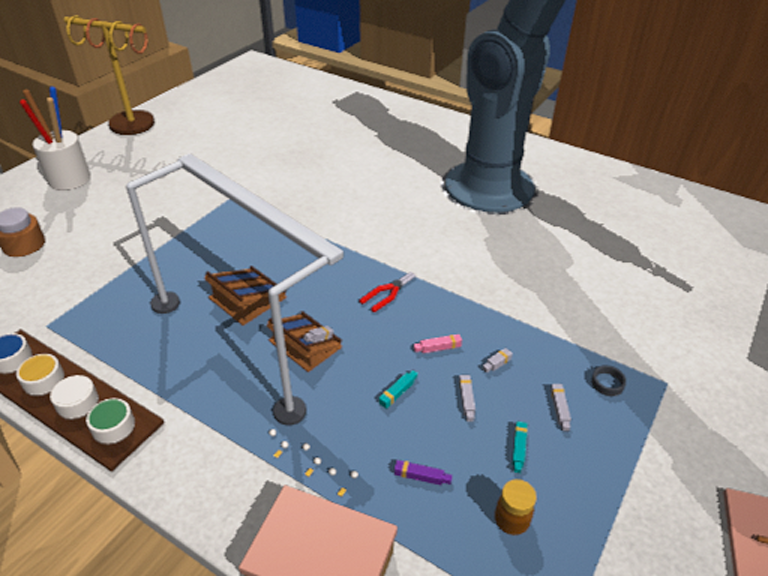

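View pics/d1.png

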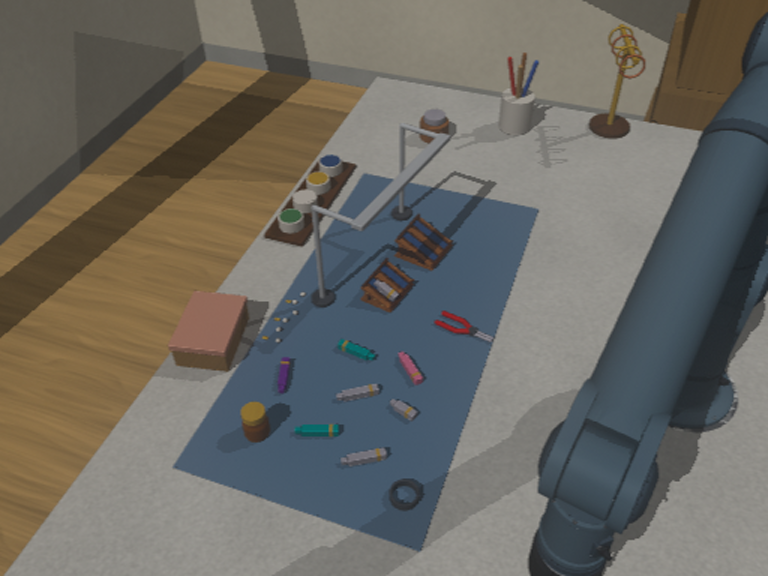

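```bash
cat >> h.py <<'E'
def tri(rays):
    A=0;b=0
    for o,d in rays:
        d=d/np.linalg.norm(d);M=np.eye(3)-np.outer(d,d);A=A+M;b=b+M@o
    x=np.linalg.solve(A,b);return x,max(np.linalg.norm((np.eye(3)-np.outer(d,d)/(d@d))@(x-o)) for o,d in rays)
def punches(p,K,E,names=("punch_long1","punch_short"),z=.008):
    for o in names:
        for r in optics.silhouettes(o,p):
            m=r["mask"];rgb=np.median(p["pixels"][m],0)
            ys,xs=np.nonzero(m);P=np.array([atz(K,E,(x,y),z)[:2] for x,y in zip(xs,ys)],np.float32)
            (c,wh,a)=cv2.minAreaRect(P);box=cv2.boxPoints((c,wh,a));e=box[1]-box[0];f=box[2]-box[1]
            L=e if np.linalg.norm(e)>np.linalg.norm(f) else f
            print(o,round(r["score"],2),"rgb",rgb.astype(int),"px",int(xs.mean()),int(ys.mean()),"c",np.round(c,3),"wh",np.round(wh,3),"yaw",round(float(np.arctan2(L[1],L[0])%np.pi),2))
E
python3 - <<'E'
from h import *
a=optics.read_camera("scene");b=optics.read_camera("side");w=optics.read_camera("wrist")
for n,p in(("scene",a),("side",b)):
    print(n);punches(p,*cam(p))
for o in ["long_left","long_right","short_right","rack_long","rack_short","lamp_bar","pliers"]:
    R1=[ray(*cam(p),r["pixel"]) for p in (a,) for r in optics.spot_point(o,p)[:1]]
    for r in optics.spot_point(o,b)[:2]:
        if R1: x,e=tri(R1+[ray(*cam(b),r["pixel"])]);print(o,x.round(3),round(e,4))
im=np.vstack([cv2.resize(a["pixels"][160:300,130:410],None,fx=2.4,fy=2.4),cv2.resize(b["pixels"][130:240,180:390],None,fx=2.0,fy=2.0,interpolation=cv2.INTER_CUBIC)[:, :672] if 0 else cv2.resize(b["pixels"][130:225,190:370],(672,260),interpolation=cv2.INTER_CUBIC)])
save("c1.png",im)
E
```

```text
scene
punch_long1 0.75 rgb [181 173 180] px 311 264 c [0.568 0.233] wh [0.087 0.021] yaw 0.6
punch_long1 0.65 rgb [175 168 176] px 374 270 c [0.505 0.363] wh [0.085 0.02 ] yaw 0.56
punch_long1 0.62 rgb [  0 159 158] px 346 296 c [0.605 0.338] wh [0.087 0.018] yaw 0.36
punch_long1 0.61 rgb [ 10 157 149] px 265 258 c [0.608 0.134] wh [0.026 0.088] yaw 3.02
punch_long1 0.54 rgb [219 130 141] px 292 228 c [0.494 0.14 ] wh [0.028 0.079] yaw 2.36
punch_short 0.65 rgb [179 169 165] px 331 239 c [0.473 0.24 ] wh [0.023 0.058] yaw 2.86
side
punch_long1 0.74 rgb [ 18 104 102] px 211 286 c [0.61  0.333] wh [0.081 0.023] yaw 0.34
punch_long1 0.69 rgb [112 109 106] px 242 304 c [0.508 0.359] wh [0.079 0.027] yaw 0.54
punch_long1 0.64 rgb [ 16 102  96] px 236 233 c [0.613 0.129] wh [0.025 0.084] yaw 3.01
punch_long1 0.6 rgb [57 53 48] px 281 161 c [ 0.59  -0.235] wh [0.1  0.16] yaw 2.56
punch_long1 0.58 rgb [104 104 108] px 238 261 c [0.571 0.227] wh [0.077 0.031] yaw 0.59
punch_long1 0.56 rgb [ 80  47 104] px 188 247 c [0.724 0.231] wh [0.018 0.08 ] yaw 2.01
punch_long1 0.46 rgb [147  84 105] px 272 245 c [0.496 0.135] wh [0.019 0.085] yaw 2.35
punch_short 0.72 rgb [114 110 108] px 269 272 c [0.475 0.235] wh [0.023 0.056] yaw 2.85
punch_short 0.61 rgb [ 94  95 102] px 241 304 c [0.509 0.36 ] wh [0.082 0.031] yaw 0.56
punch_short 0.36 rgb [75 62 48] px 256 190 c [ 0.618 -0.07 ] wh [0.14  0.099] yaw 1.37
long_left [ 0.575 -0.186  0.027] 0.0043
long_right [ 0.558 -0.243  0.024] 0.0056
long_right [ 0.609 -0.149  0.041] 0.0542
short_right [ 0.611 -0.065  0.043] 0.0014
rack_long [ 0.581 -0.213  0.003] 0.0108
rack_long [ 0.526  0.029 -0.131] 0.2728
rack_short [ 0.61  -0.055  0.004] 0.0066
pliers [ 0.4   -0.004 -0.003] 0.0004
```

View pics/c1.png

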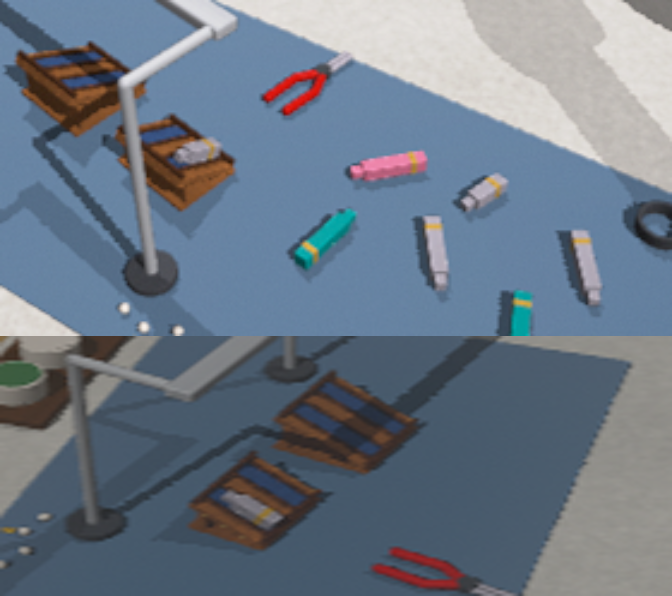

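```bash
python3 -m creep '[[[-81,-59,-25],0],[[-81,-59,-25],0],[[-81,-59,-25],0],[[-81,-59,-25],0],[[-81,-59,-25],0],[[-81,-59,-25],0],[[-81,-59,-25],0],[[-81,-59,-25],0],[[-81,-59,-25],0],[[-81,-59,-25],0],[[-81,-59,-25],0],[[-81,-59,-25],0],[[-81,-59,-25],0],[[-81,-59,-25],0],[[-81,-59,-25],0],[[-81,-59,-25],0],[[-81,-59,-25],0],[[-81,-59,-25],0]]'
python3 -c "
from h import *
s=observe();print(s['joint_positions'].round(3) if hasattr(s['joint_positions'],'round') else s['joint_positions'])"
```

```text
time: 4.6
ee_pos: [0.7998, -0.1495, 0.4967]
eef_rot: [0.129, 0.992, -0.001, -0.002]
force: [1.2, -1.0, -0.6]
gripper_width: 0.0853
grip_force: 0.0
[-0.064  0.757  0.592  0.609 -0.406  1.846  1.587]
```

```bash
python3 -m creep '[[[0,0,-6],0],[[0,0,-12],0],[[0,0,-18],0],[[0,0,-18],0]]'
python3 -c "
from h import *
s=observe();print(np.round(s['joint_positions'],3),R.from_quat(s['eef_rot']).as_matrix().round(3)[:,2])"
```

```text
time: 5.1
ee_pos: [0.7583, -0.1287, 0.6485]
eef_rot: [0.122, 0.99, -0.008, 0.065]
force: [1.0, 0.1, -1.3]
gripper_width: 0.0855
grip_force: 0.0
[ 0.129  0.63  -0.079  0.416  0.076  1.966  1.429] [ 0.128 -0.032 -0.991]
```

```bash
python3 -m creep '[[[-6,0,-6],0],[[-10,0,-12],0],[[-10,0,-18],0],[[-10,0,-18],0]]'
python3 -c "
from h import *
s=observe();print(np.round(s['joint_positions'],3),R.from_quat(s['eef_rot']).as_matrix().round(3).tolist())"
```

```text
time: 5.6
ee_pos: [0.7485, -0.1328, 0.6925]
eef_rot: [0.121, 0.988, -0.008, 0.101]
force: [0.7, 0.8, -0.1]
gripper_width: 0.0853
grip_force: 0.0
[ 0.036  0.612  0.303  0.372 -0.202  1.967  1.499] [[-0.951, 0.24, 0.197], [0.237, 0.971, -0.041], [-0.201, 0.008, -0.98]]
```

```bash
python3 -m creep '[[[0,0,6],0],[[0,0,12],0],[[0,0,12],0]]'
python3 -c "
from h import *
s=observe();print(np.round(s['joint_positions'],3),R.from_quat(s['eef_rot']).as_matrix().round(3).tolist())"
```

```text
time: 5.98
ee_pos: [0.7695, -0.138, 0.5554]
eef_rot: [0.122, 0.989, -0.007, 0.084]
force: [0.7, 0.2, -2.1]
gripper_width: 0.0854
grip_force: 0.0
[-0.035  0.515  0.308  0.824 -0.153  1.651  1.522] [[-0.956, 0.242, 0.164], [0.24, 0.97, -0.034], [-0.168, 0.007, -0.986]]
```

```bash
python3 -m creep '[[[3,0,-12],0],[[6,0,-18],0],[[9,0,-24],0],[[12,0,-30],0],[[12,0,-36],0]]'
python3 -c "
from h import *
s=observe();print(np.round(s['joint_positions'],3),R.from_quat(s['eef_rot']).as_matrix().round(3).tolist())
w=optics.read_camera('wrist');a=optics.read_camera('scene')
print(w['T_tool_cam'],w['camera_matrix'])
save('w1.png',np.hstack([w['pixels'],a['pixels']]),.78)
save('w1full.png',w['pixels'])
"
```

```text
time: 6.6
ee_pos: [0.6028, -0.1003, 0.7952]
eef_rot: [0.12, 0.984, -0.009, 0.135]
force: [-0.1, 0.2, -0.0]
gripper_width: 0.0854
grip_force: 0.0
[-0.141  0.274  0.396  0.646 -0.124  1.967  1.492] [[-0.935, 0.238, 0.262], [0.233, 0.971, -0.051], [-0.267, 0.014, -0.964]]
[[-3.77005696e-04 -9.51447840e-01 -3.07809787e-01  7.89200476e-02]
 [ 9.99999904e-01 -2.89855874e-04 -3.28848915e-04  4.01146483e-04]
 [ 2.23662115e-04 -3.07809881e-01  9.51447858e-01 -1.23773484e-01]
 [ 0.00000000e+00  0.00000000e+00  0.00000000e+00  1.00000000e+00]] [[288.02192315   0.         258.85503911]
 [  0.         288.02192315 189.41406721]
 [  0.           0.           1.        ]]
```

View pics/w1.png

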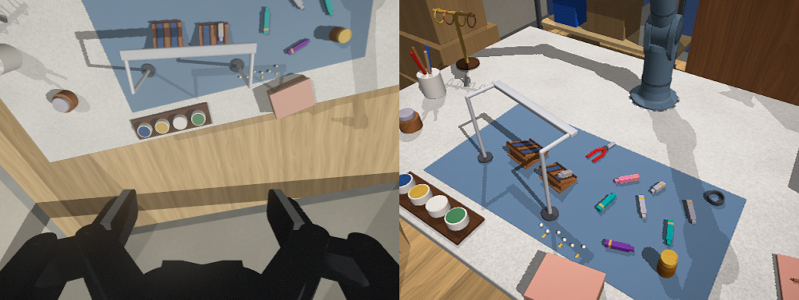

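```bash
python3 -c "
import cv2
im=cv2.imread('pics/w1full.png');c=im[15:75,130:340];cv2.imwrite('pics/w1c.png',cv2.resize(c[:,40:180],None,fx=5.6,fy=9.5*.59,interpolation=cv2.INTER_CUBIC))"
```

```text
(no output)
```

View pics/w1c.png

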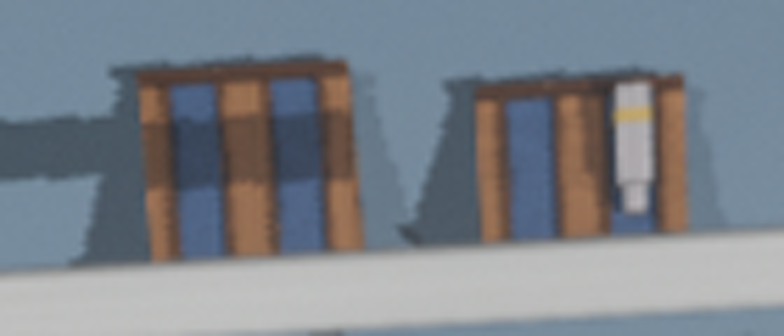

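```bash
python3 -m creep '[[[30.5,-8.2,42.8],0],[[30.5,-8.2,42.8],0],[[30.5,-8.2,42.8],0],[[30.5,-8.2,42.8],0],[[30.5,-8.2,42.8],0],[[30.5,-8.2,42.8],0],[[30.5,-8.2,42.8],0],[[30.5,-8.2,42.8],0],[[30.5,-8.2,42.8],0],[[30.5,-8.2,42.8],0]]'
python3 -c "
from h import *
s=observe();print(np.round(s['joint_positions'],3),R.from_quat(s['eef_rot']).as_matrix().round(3).tolist())
w=optics.read_camera('wrist')
np.savez('w2.npz',pix=w['pixels'],K=w['camera_matrix'],E=wristE(w,s))
save('w2.png',w['pixels'][:300],1.56)
"
```

```text
time: 7.95
ee_pos: [0.403, -0.1299, 0.2934]
eef_rot: [0.122, 0.985, -0.009, 0.123]
force: [1.1, -0.5, 0.3]
gripper_width: 0.0854
grip_force: 0.0
[-0.215 -0.306  0.362  2.219  0.146  0.965  1.402] [[-0.94, 0.242, 0.241], [0.237, 0.97, -0.048], [-0.245, 0.012, -0.969]]
```

View pics/w2.png

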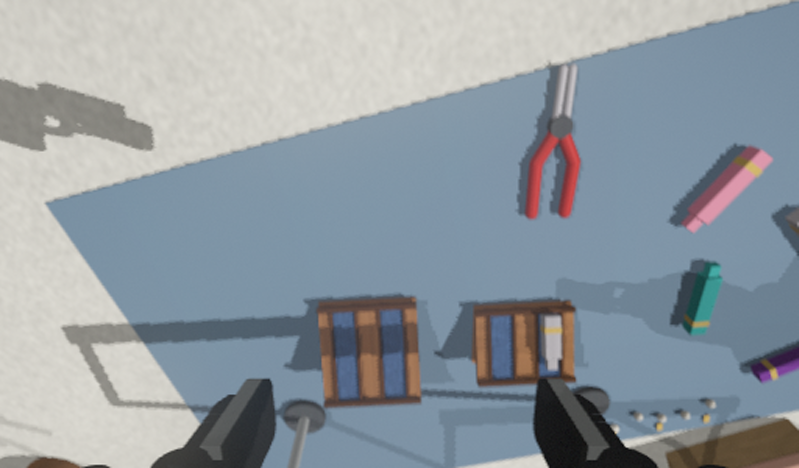

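```bash
cat > fit.py <<'E'
from h import *
from scipy.optimize import least_squares
d=np.load("w2.npz");K,E=d["K"],d["E"];im=d["pix"].astype(int)
m=((im[:,:,2]-im[:,:,0])>5).astype(np.uint8)
res={}
for n,(c0,c1,r0,r1) in {"LR":(213,230,198,257),"LL":(243,261,197,257),"SR":(313,330,201,243)}.items():
    mm=np.zeros_like(m);mm[r0:r1,c0:c1]=m[r0:r1,c0:c1]
    k,l,st,ce=cv2.connectedComponentsWithStats(mm);i=1+st[1:,4].argmax()
    ys,xs=np.nonzero(l==i);rc=cv2.minAreaRect(np.stack([xs,ys],1).astype(np.float32))
    A=np.polyfit(ys,xs,1) # mid line
    res[n]=dict(st=st[i].tolist(),rc=rc,mid=A,y=(ys.min(),ys.max()+.0));print(n,st[i],np.round(ce[i],1),np.round(A,3),rc[1])
scene=dict(LL=[171,193],LR=[161,184],SR=[198,218]);side=dict(LL=[283,166],LR=[293,157],SR=[264,185])
a=optics.read_camera("scene");b=optics.read_camera("side")
s25,c25=np.sin(np.radians(25)),np.cos(np.radians(25))
def pts(q,y,L):
    x0,y0,psi,h=q;c,s=np.cos(psi),np.sin(psi);o=[]
    for t in (-L/2,L/2,0):
        X=t*c25;o.append([x0+c*X-s*y,y0+s*X+c*y,h+t*s25])
    return o
def f(q,ch):
    e=[]
    for n,y,L in ch:
        P=pts(q,y,L);g=res[n]
        for Pk,row in zip(P[:2],g["y"]):
            u=proj(K,E,Pk);e+=[u[0]-np.polyval(g["mid"],u[1]),(u[1]-row)*.5]
        # scene/side spots, weak
        e+=list((proj(*cam(a),P[2])-scene[n])*.25)+list((proj(*cam(b),P[2])-side[n])*.25)
    return np.array(e)
for nm,ch,q0 in (("long",[("LR",-.024,.092),("LL",.024,.092)],[.575,-.21,-.2,.035]),("short",[("SR",-.024,.067)],[.61,-.05,-.2,.03])):
    r=least_squares(f,q0,args=(ch,),loss="soft_l1");print(nm,r.x.round(4),"res",f(r.x,ch).round(1))
    for n,y,L in ch: print(n,np.round(pts(r.x,y,L)[2],4))
E
python3 fit.py
```

```text
LR [213 200  17  57 780] [221.4 227.8] [6.80000e-02 2.05876e+02] (56.87374496459961, 13.968989372253418)
LL [243 198  17  58 793] [251.6 226.1] [4.90000e-02 2.40512e+02] (57.07780838012695, 14.093284606933594)
SR [314 202  15  41 567] [321.4 222. ] [2.20000e-02 3.16497e+02] (40.0, 14.0)
long [ 0.5752 -0.2059 -0.1973  0.0405] res [ 0.  -0.4 -0.1  0.  -0.6 -0.3 -1.7 -0.3  0.  -0.1  0.2 -0.1 -0.3 -0.5
 -0.9 -0.6]
LR [ 0.5705 -0.2294  0.0405]
LL [ 0.5799 -0.1823  0.0405]
short [ 0.6119 -0.0499 -0.1963  0.0299] res [ 0.  -0.3  0.   0.1 -0.5 -0.4 -0.8 -0. ]
SR [ 0.6072 -0.0734  0.0299]
```

```bash
python3 - <<'E'
from h import *
a=optics.read_camera("scene");b=optics.read_camera("side");s=observe()
M=R.from_quat(s["eef_rot"]).as_matrix();t=np.array(s["ee_pos"]);o=[]
for p in(a,b):
    im=p["pixels"].copy();im=cv2.resize(im,None,fx=3,fy=3,interpolation=cv2.INTER_CUBIC)
    for k in (0,.054,.1,.15,.2,.25):
        for x in (-.045,0,.045):
            u=proj(*cam(p),t+M@np.array([x,0,-k]));cv2.circle(im,tuple((u*3+1).astype(int)),3,(255,0,0),-1)
    u=(proj(*cam(p),t-M[:,2]*.13)*3).astype(int);o.append(im[max(u[1]-250,0):,max(u[0]-195,0):][:500,:390])
h=min(x.shape[0] for x in o);save("g.png",np.hstack([x[:h] for x in o]))
E
```

```text
(no output)
```

View pics/g.png

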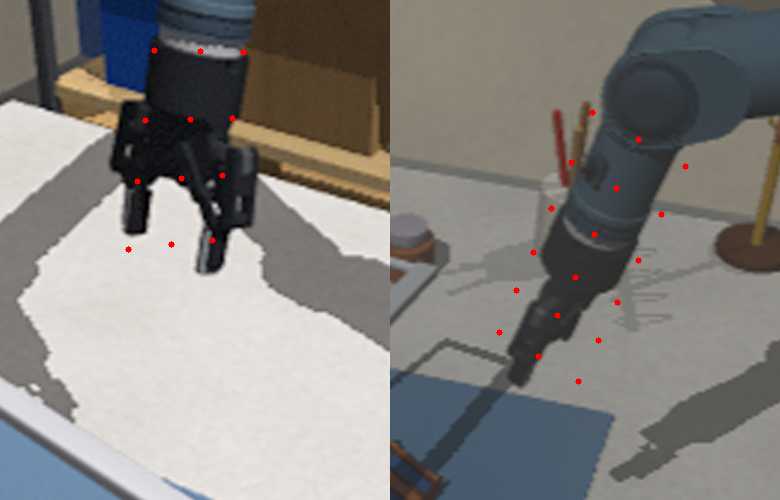

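```bash
cat > plan.py <<'E'
from h import *
PSI=-.197
def state():
    s=observe();return s,R.from_quat(s["eef_rot"]).as_matrix(),np.array(s["ee_pos"])
def go(P,t=0,label=""):
    s,M,p=state();d=M.T@(np.array(P)-p)*100
    print(label,"shift cm",d.round(2),"turn",round(t,3),"dist",np.linalg.norm(d).round(1),"rows",int(np.ceil(max(np.linalg.norm(d)/6.25,abs(t)/.186))))
def turn_for(beta):
    s,M,p=state();b=np.array([np.cos(beta),np.sin(beta),0]);bt=M.T@b;return float(np.arctan2(bt[1],bt[0]))
def tcp_pick(c,beta,d,z):
    s,M,p=state();a=M[:,2];b=np.array([np.cos(beta),np.sin(beta)]);k=(z-.010)/-a[2]
    xy=np.array(c)+d*b-k*a[:2];return np.array([*xy,z])
def slotframe(floor):
    s,c=np.sin(np.radians(25)),np.cos(np.radians(25))
    x=np.array([c*np.cos(PSI),c*np.sin(PSI),s]);z=np.array([-s*np.cos(PSI),-s*np.sin(PSI),c]);return x,np.cross(z,x),z
E
python3 - <<'E'
from plan import *
b=-.287;t=turn_for(b);P=tcp_pick([.474,.2375],b,.006,.026);print(P,state()[1][:,2].round(3));go(P+[0,0,.09],t,"hover short")
E
```

```text
[0.47562908 0.23660981 0.026     ] [ 0.249 -0.049 -0.967]
hover short shift cm [ 6.75 36.97 17.45] turn -3.095 dist 41.4 rows 17
```

```bash
python3 -m creep '[[[3,6,3],0.18],[[6.7,12,6],0.36],[[6.7,18,10],0.54],[[6.7,24,14],0.72],[[6.7,30,17.4],0.9],[[6.7,37,17.4],1.08],[[6.7,37,17.4],1.26],[[6.7,37,17.4],1.44],[[6.7,37,17.4],1.62],[[6.7,37,17.4],1.8],[[6.7,37,17.4],1.98],[[6.7,37,17.4],2.16],[[6.7,37,17.4],2.34],[[6.7,37,17.4],2.52],[[6.7,37,17.4],2.7],[[6.7,37,17.4],2.88],[[6.7,37,17.4],3.04],[[6.7,37,17.4],3.19],[[6.7,37,17.4],3.19]]' 6
cat > wlook.py <<'E'
from plan import *
s=observe();w=optics.read_camera("wrist");K=np.array(w["camera_matrix"]);E=wristE(w,s)
import sys;punches(w,K,E,[sys.argv[1]])
print(np.round(s["joint_positions"],2),state()[1][:,2].round(3),state()[2].round(4))
E
python3 wlook.py punch_short
```

```text
time: 10.58
ee_pos: [0.4736, 0.24, 0.1142]
eef_rot: [0.981, -0.146, 0.126, 0.004]
force: [0.1, 0.1, 0.5]
gripper_width: 0.0597
grip_force: 0.0
punch_short 0.58 rgb [210 206 210] px 262 225 c [0.474 0.24 ] wh [0.017 0.057] yaw 2.81
[-0.74  0.25  0.09  2.14  0.29  0.61 -2.74] [ 0.246 -0.045 -0.968] [0.4734 0.2398 0.114 ]
```

```bash
python3 - <<'E'
from plan import *
b=-.31;t=turn_for(b);P=tcp_pick([.474,.239],b,.006,.026);go(P,t,"down")
E
```

```text
down shift cm [-1.92  0.35  8.58] turn 0.023 dist 8.8 rows 2
```

```bash
python3 -m creep '[[[-1.9,0.3,5],0.02],[[-1.9,0.3,8.5],0.02],[[-1.9,0.3,8.5],0.02]]' && python3 -m creep '[[[0,0,0],0],[[0,0,0],0],[[0,0,0],0],[[0,0,0],0],[[0,0,-1],0]]' 0 40; python3 -c "
from plan import *
print(state()[2].round(4))"
```

```text
time: 11.05
ee_pos: [0.473, 0.2355, 0.0235]
eef_rot: [0.98, -0.153, 0.123, 0.007]
force: [-0.5, -0.4, 0.8]
gripper_width: 0.0603
grip_force: 0.0
time: 11.68
ee_pos: [0.4709, 0.2362, 0.0355]
eef_rot: [0.98, -0.154, 0.124, 0.005]
force: [-0.1, 0.6, -0.3]
gripper_width: 0.0146
grip_force: 39.2
[0.4709 0.2362 0.0355]
```

```bash
python3 - <<'E'
from plan import *
s,M,p=state();g=np.array([.473,.2355,.0235]);q=M.T@(np.array([.474,.239,.008])-g);print("bar in tool",q.round(4))
go([.474,.236,.15],0,"lift");go([.60,-.12,.80],0,"up");go([.60,-.12,.95],0,"higher")
E
```

```text
bar in tool [-0.0039 -0.0032  0.0151]
lift shift cm [  3.1   -0.4  -11.02] turn 0 dist 11.5 rows 2
up shift cm [ 41.38  27.83 -69.23] turn 0 dist 85.3 rows 14
higher shift cm [ 45.06  27.4  -83.77] turn 0 dist 99.0 rows 16
```

```bash
python3 -m creep '[[[3,0,-6],-0.18],[[5,1,-11],-0.36],[[8,3,-16],-0.54],[[11,5,-21],-0.72],[[14,7,-26],-0.9],[[17,9,-31],-1.08],[[20,11,-36],-1.26],[[23,13,-41],-1.44],[[26,15,-46],-1.62],[[29,18,-51],-1.8],[[32,20,-56],-1.98],[[35,22,-61],-2.16],[[38,25,-65],-2.34],[[41,27.5,-69],-2.52],[[42,27.5,-72],-2.7],[[43,27.5,-75],-2.88],[[44,27.5,-79],-3.05],[[45,27.5,-83],-3.21],[[45,27.5,-83],-3.21],[[45,27.5,-83],-3.21]]'; python3 -c "
from plan import *
s,M,p=state();print(p.round(4),M.round(3).tolist(),np.degrees(np.arccos(-M[2,2])),np.arctan2(M[1,2],M[0,2]),s['joint_positions'])"
```

```text
time: 14.18
ee_pos: [0.5758, -0.1161, 0.8281]
eef_rot: [0.121, 0.979, -0.011, 0.163]
force: [-0.3, -0.7, -0.8]
gripper_width: 0.0148
grip_force: 39.9
[ 0.5758 -0.1161  0.8281] [[-0.918, 0.24, 0.316], [0.233, 0.971, -0.062], [-0.322, 0.017, -0.947]] 18.795410333226602 -0.1931297395941334 [-0.14659791  0.22736002  0.4355029   0.63582768 -0.12774585  1.96692318
  1.51935404]
```

```bash
cat >> plan.py <<'E'
def place(floor,q,up=(.10,.02)):
    s,M,p=state();a=M[:,2];x,y,z=slotframe(floor)
    yaw=np.arctan2(M[1,1],M[0,1])-np.pi/2-PSI   # +: tool y turned too far ccw
    t=float(yaw);Mt=M@R.from_euler("z",t).as_matrix()
    print("tilt",np.degrees(np.arccos(-M[2,2])).round(1),"turn",round(t,3))
    T=np.array(floor)+.008*z-Mt@np.array(q);print("TCP final",T.round(4))
    for u in up: go(T-u*a,t,f"back {u}: {np.round(T-u*a,3)}")
    return T
E
python3 - <<'E'
from plan import *
go([.44,-.09,.40],0,"via");place([.6072,-.0734,.030],[-.0039,0,.0151],(.12,.02))
E
```

```text
via shift cm [26.85 -1.45 36.07] turn 0 dist 45.0 rows 8
tilt 18.8 turn -0.046
TCP final [ 0.5955 -0.0711  0.0503]
back 0.12: [ 0.558 -0.064  0.164] shift cm [24.27  3.53 61.97] turn -0.046 dist 66.6 rows 11
back 0.02: [ 0.589 -0.07   0.069] shift cm [24.27  3.53 71.97] turn -0.046 dist 76.0 rows 13
```

```bash
python3 -m creep '[[[5,0,3],-0.046],[[10,0,6],-0.046],[[15,0,10],-0.046],[[20,-1,14],-0.046],[[24,-1,19],-0.046],[[26.8,-1,25],-0.046],[[26.8,-1,31],-0.046],[[26.8,-1,36],-0.046],[[26,0,42],-0.046],[[25.5,1,48],-0.046],[[25,2.5,54],-0.046],[[24.3,3.5,60],-0.046],[[24.3,3.5,62],-0.046],[[24.3,3.5,62],-0.046]]';  python3 - <<'E'
from plan import *
s,M,p=state();place([.6072,-.0734,.030],[-.0039,0,.0151],(.02,.005))
print(M.round(3).tolist())
E
```

```text
time: 15.92
ee_pos: [0.556, -0.0647, 0.1603]
eef_rot: [0.098, 0.982, -0.016, 0.16]
force: [0.2, 0.6, -1.4]
gripper_width: 0.0147
grip_force: 39.9
tilt 18.5 turn -0.001
TCP final [ 0.5956 -0.0711  0.0503]
back 0.02: [ 0.589 -0.07   0.069] shift cm [-0.32  0.16  9.7 ] turn -0.001 dist 9.7 rows 2
back 0.005: [ 0.594 -0.071  0.055] shift cm [-0.32  0.16 11.2 ] turn -0.001 dist 11.2 rows 2
[[-0.93, 0.197, 0.31], [0.187, 0.98, -0.063], [-0.317, -0.0, -0.949]]
```

```bash
python3 -m creep '[[[-0.3,0.15,3],0],[[-0.3,0.15,6],0],[[-0.3,0.15,9.3],0],[[-0.3,0.15,9.3],0]]';  python3 - <<'E'
from plan import *
place([.6072,-.0734,.030],[-.0039,0,.0151],(.005,))
w=optics.read_camera("wrist");b=optics.read_camera("side")
w=w["pixels"][190:370,150:360];b=b["pixels"][130:230,200:320]
save("p1.png",np.hstack([cv2.resize(w,(466,400),interpolation=2),cv2.resize(b,(334,400),interpolation=2)[:, :334]]))
E
```

```text
time: 16.42
ee_pos: [0.5895, -0.0698, 0.0754]
eef_rot: [0.098, 0.982, -0.016, 0.161]
force: [-0.3, 0.2, -1.0]
gripper_width: 0.0143
grip_force: 39.9
tilt 18.6 turn -0.001
TCP final [ 0.5955 -0.0711  0.0503]
back 0.005: [ 0.594 -0.071  0.055] shift cm [ 0.22 -0.01  2.08] turn -0.001 dist 2.1 rows 1
```

View pics/p1.png

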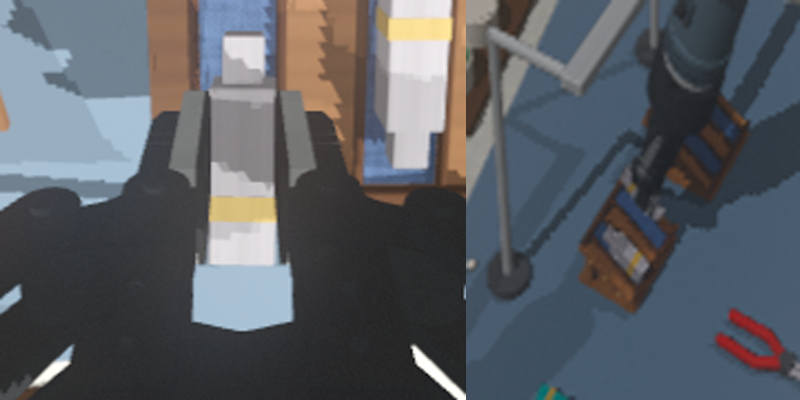

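```bash
python3 -m creep '[[[0.2,0,1],0],[[0.2,0,1.6],0],[[0.2,0,1.9],0],[[0.2,0,1.9],0]]'; python3 -m creep '[[[0,0,0.3],0],[[0,0,0.3],0]]';python3 -m creep '[[[0,0,0.3],0],[[0,0,0.3],0]]'
```

```text
time: 17.02
ee_pos: [0.5946, -0.0705, 0.0575]
eef_rot: [0.097, 0.982, -0.016, 0.163]
force: [-0.1, 0.8, -1.6]
gripper_width: 0.0148
grip_force: 39.9
time: 17.27
ee_pos: [0.596, -0.0707, 0.0555]
eef_rot: [0.097, 0.982, -0.016, 0.163]
force: [-2.8, 0.7, 3.9]
gripper_width: 0.0149
grip_force: 40.5
time: 17.52
ee_pos: [0.5975, -0.0706, 0.0545]
eef_rot: [0.097, 0.982, -0.015, 0.164]
force: [-9.0, 2.3, 18.9]
gripper_width: 0.0149
grip_force: 43.6
```

```bash
python3 -m creep '[[[0,0,0],0],[[0,0,0.15],0],[[0,0,0.2],0],[[0,0,0.2],0]]' - 20; python3 -m creep '[[[0,0,-0.1],0],[[0,0,-0.2],0],[[0,0,-0.2],0],[[0,0,-0.2],0]]' 3
```

```text
time: 18.02
ee_pos: [0.5986, -0.0708, 0.054]
eef_rot: [0.097, 0.981, -0.015, 0.164]
force: [-13.7, 2.2, 26.7]
gripper_width: 0.0148
grip_force: 46.1
time: 18.52
ee_pos: [0.5971, -0.0709, 0.0521]
eef_rot: [0.097, 0.982, -0.016, 0.163]
force: [0.6, 0.3, 1.9]
gripper_width: 0.0297
grip_force: 0.9
```

```bash
python3 -m creep '[[[0,0,-3],0],[[0,0,-8],0],[[0,0,-13],0],[[2,0,-16],0]]';  python3 - <<'E'
from plan import *
s=observe();w=optics.read_camera("wrist");a=optics.read_camera("scene");b=optics.read_camera("side");K=np.array(w["camera_matrix"]);E=wristE(w,s)
u=proj(K,E,[.607,-.073,.04]).astype(int);print(u)
def cr(im,u,h,sz): 
    c=im[max(0,u[1]-h):u[1]+h,max(0,u[0]-h):u[0]+h];return cv2.resize(c,(sz,sz),interpolation=2)
ims=[cr(w["pixels"],u,45,266)]+[cr(p["pixels"],proj(*cam(p),[.607,-.05,.04]).astype(int),25,266) for p in (a,b)]
save("p2.png",np.hstack(ims))
E
```

```text
time: 19.02
ee_pos: [0.5291, -0.0573, 0.2002]
eef_rot: [0.098, 0.981, -0.015, 0.165]
force: [0.7, -0.4, -0.5]
gripper_width: 0.0303
grip_force: 0.0
[258 192]
```

View pics/p2.png

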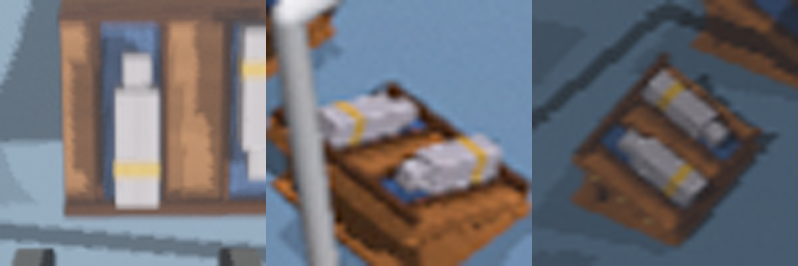

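```bash
cat > chk.py <<'E'
from plan import *
def model(K,E,floor,e,pitch,z,half):
    x,y,n=slotframe(floor);c=np.array(floor)+e*x+z*n
    xb=np.cos(pitch)*x+np.sin(pitch)*n;nb=np.cos(pitch)*n-np.sin(pitch)*x
    pts=[c+half*xb+.008*nb,c-(half-.012)*xb+.008*nb,c-half*xb+.005*nb]
    return np.array([proj(K,E,p) for p in pts])
E
python3 - <<'E'
from chk import *
s=observe();w=optics.read_camera("wrist");K=np.array(w["camera_matrix"]);E=wristE(w,s)
F=np.array([.6072,-.0734,.030]);x,y,n=slotframe(F)
print("floor ends",[proj(K,E,F+t*x).round(1) for t in(-.0335,.0335)],"side",[proj(K,E,F+t*y).round(1) for t in(-.011,.011)])
for e in(0,.006,.012):
  for p,z in((0,.008),(.1,.010)): print(e,p,model(K,E,F,e,p,z,.0275).round(1).tolist())
print("obs far row 217.0 shoulder 176.8 tip 164.9")
im=w["pixels"][140:225,259].astype(int);print(im.tolist())
E
```

```text
floor ends [array([257.9, 161.4]), array([258. , 219.4])] side [array([248.2, 191. ]), array([267.7, 191. ])]
0 0 [[258.0, 218.7], [257.9, 180.0], [257.9, 168.4]]
0 0.1 [[258.0, 219.2], [257.9, 179.4], [257.9, 167.9]]
0.006 0 [[258.0, 223.9], [257.9, 185.5], [257.9, 174.0]]
0.006 0.1 [[258.0, 224.5], [257.9, 184.9], [257.9, 173.5]]
0.012 0 [[258.0, 229.1], [257.9, 191.0], [257.9, 179.5]]
0.012 0.1 [[258.0, 229.7], [257.9, 190.4], [257.9, 179.0]]
obs far row 217.0 shoulder 176.8 tip 164.9
[[151, 174, 193], [150, 173, 192], [151, 174, 193], [150, 173, 192], [151, 174, 193], [148, 170, 189], [107, 123, 138], [101, 117, 131], [102, 117, 130], [103, 112, 123], [113, 91, 83], [120, 95, 84], [126, 99, 86], [125, 99, 86], [97, 82, 77], [91, 77, 75], [120, 95, 83], [118, 91, 81], [117, 92, 82], [116, 92, 83], [107, 101, 108], [110, 134, 171], [112, 138, 176], [113, 138, 177], [112, 135, 174], [109, 134, 173], [102, 122, 157], [98, 118, 152], [79, 91, 114], [79, 88, 106], [108, 107, 112], [162, 158, 161], [209, 206, 209], [207, 204, 208], [209, 205, 208], [209, 205, 208], [209, 205, 208], [209, 205, 208], [209, 204, 209], [209, 205, 208], [206, 201, 205], [147, 144, 147], [117, 115, 116], [188, 184, 187], [205, 201, 204], [205, 202, 205], [206, 201, 205], [205, 201, 205], [206, 202, 205], [205, 201, 205], [206, 202, 206], [205, 201, 205], [205, 201, 204], [204, 200, 204], [205, 200, 204], [205, 201, 205], [205, 201, 204], [205, 201, 204], [206, 201, 204], [206, 201, 204], [206, 202, 204], [206, 202, 205], [205, 201, 204], [206, 201, 205], [206, 202, 205], [205, 202, 203], [211, 198, 175], [228, 202, 133], [228, 202, 133], [228, 202, 134], [227, 202, 133], [226, 202, 143], [208, 202, 202], [206, 202, 205], [206, 202, 205], [206, 203, 205], [206, 202, 205], [206, 203, 205], [206, 203, 205], [206, 202, 205], [202, 198, 201], [151, 133, 125], [117, 91, 79], [116, 89, 78], [120, 101, 96]]
```

```bash
python3 - <<'E'
from plan import *
b=.59;t=turn_for(b);P=tcp_pick([.569,.230],b,.015,.026);print(P,state()[2]);go([.50,.05,.16],0,"via");go(P-.08*state()[1][:,2],t,"hover")
E
```

```text
[0.57610669 0.23939462 0.026     ] [ 0.52718781 -0.05708135  0.19684027]
via shift cm [5.7  9.96 1.96] turn 0 dist 11.6 rows 2
hover shift cm [ 6.48 30.01  7.88] turn 2.327 dist 31.7 rows 13
```

```bash
python3 -m creep '[[[6,3,0],0],[[6.5,9,0],0.15],[[6.5,15,0],0.33],[[6.5,21,0],0.51],[[6.5,27,0],0.69],[[6.5,30,3],0.87],[[6.5,30,5],1.05],[[6.5,30,7.9],1.23],[[6.5,30,7.9],1.41],[[6.5,30,7.9],1.59],[[6.5,30,7.9],1.77],[[6.5,30,7.9],1.95],[[6.5,30,7.9],2.13],[[6.5,30,7.9],2.3],[[6.5,30,7.9],2.33],[[6.5,30,7.9],2.33]]' 4; python3 wlook.py punch_long1
```

```text
time: 21.22
ee_pos: [0.5506, 0.2438, 0.0995]
eef_rot: [0.94, 0.299, 0.142, 0.08]
force: [-0.2, -0.9, -0.4]
gripper_width: 0.0402
grip_force: 0.0
punch_long1 0.98 rgb [ 80 187 180] px 371 231 c [0.611 0.132] wh [0.028 0.084] yaw 2.98
punch_long1 0.97 rgb [ 78 171 167] px 166 95 c [0.609 0.34 ] wh [0.085 0.02 ] yaw 0.34
punch_long1 0.81 rgb [142  86 171] px 347 55 c [0.722 0.239] wh [0.026 0.088] yaw 1.91
punch_long1 0.75 rgb [205 201 204] px 52 196 c [0.505 0.363] wh [0.083 0.023] yaw 0.56
punch_long1 0.62 rgb [203 199 203] px 256 216 c [0.568 0.232] wh [0.085 0.021] yaw 0.61
[-0.87  0.38  0.31  2.03  0.24  0.53 -1.75] [ 0.315 -0.064 -0.947] [0.5507 0.2439 0.1001]
```

```bash
python3 - <<'E'
from plan import *
b=.60;t=turn_for(b);P=tcp_pick([.5685,.231],b,.015,.027);print(P);go(P,t,"down")
E
```

```text
[0.57522005 0.24061803 0.027     ]
down shift cm [ 0.11 -0.13  7.72] turn -0.011 dist 7.7 rows 2
```

```bash
python3 -m creep '[[[0.1,-0.1,5],0],[[0.1,-0.1,7.6],0],[[0.1,-0.1,7.6],0]]' && python3 -m creep '[[[0,0,0],0],[[0,0,0],0],[[0,0,0],0],[[0,0,0],0]]' 0 40; python3 - <<'E'
from plan import *
s,M,p=state();q=M.T@(np.array([.5685,.231,.008])-p);print("bar in tool",q.round(4),p.round(4),s["gripper_width"])
E
```

```text
time: 21.7
ee_pos: [0.575, 0.2405, 0.0277]
eef_rot: [0.94, 0.299, 0.142, 0.079]
force: [-0.4, -0.7, 0.6]
gripper_width: 0.0398
grip_force: 0.0
time: 22.2
ee_pos: [0.5752, 0.2408, 0.0297]
eef_rot: [0.94, 0.298, 0.143, 0.079]
force: [0.0, 0.3, -0.6]
gripper_width: 0.0152
grip_force: 37.5
bar in tool [-0.0158 -0.0007  0.0191] [0.5752 0.2408 0.0297] 0.015169586582970745
```

```bash
python3 - <<'E'
from plan import *
go([.54,.24,.15],0,"lift");go([.42,.10,.22],0,"via");go([.43,-.10,.22],0,"via2");place([.5705,-.2294,.0405],[-.0158,0,.0185],(.12,))
E
```

```text
lift shift cm [ -0.11   0.98 -12.49] turn 0 dist 12.5 rows 3
via shift cm [-16.09   7.49 -22.05] turn 0 dist 28.3 rows 5
via2 shift cm [-26.98  24.22 -20.49] turn 0 dist 41.6 rows 7
tilt 18.8 turn -2.358
TCP final [ 0.5466 -0.2251  0.0602]
back 0.12: [ 0.509 -0.218  0.174] shift cm [-28.74  36.9  -12.89] turn -2.358 dist 48.5 rows 13
```

```bash
python3 -m creep '[[[0,0.5,-6],0],[[0,1,-12],0],[[-5,3,-16],-0.18],[[-10,5,-19],-0.36],[[-15,7.5,-22],-0.54],[[-19,12,-21.5],-0.72],[[-22,17,-21],-0.9],[[-26,22,-20.5],-1.08],[[-27,24,-20.5],-1.26],[[-29,28,-20],-1.44],[[-31,32,-19],-1.62],[[-31,34,-18],-1.8],[[-31,36,-17],-1.98],[[-31,37,-16],-2.16],[[-30,37,-15],-2.34],[[-30,37,-14],-2.36],[[-29,37,-13],-2.36],[[-29,37,-13],-2.36]]'; python3 - <<'E'
from plan import *
place([.5705,-.2294,.0405],[-.0158,0,.0185],(.02,))
s=observe();w=optics.read_camera("wrist");print(s["gripper_width"])
np.savez('w3.npz',pix=w['pixels'],K=w['camera_matrix'],E=wristE(w,s))
E
```

```text
time: 24.45
ee_pos: [0.496, -0.2138, 0.1837]
eef_rot: [0.083, 0.983, -0.019, 0.165]
force: [-0.1, 0.2, -2.3]
gripper_width: 0.0151
grip_force: 38.2
tilt 19.1 turn 0.027
TCP final [ 0.5466 -0.2247  0.0601]
back 0.02: [ 0.54  -0.223  0.079] shift cm [-0.84 -0.1  11.38] turn 0.027 dist 11.4 rows 2
0.015050177220417358
```

```bash
python3 -m creep '[[[-0.4,0,4],0.027],[[-0.8,-0.1,8],0.027],[[-0.8,-0.1,10.6],0.027],[[-0.8,-0.1,10.6],0.027]]'; cat > held.py <<'E'
from plan import *
def held():
    s=observe();w=optics.read_camera("wrist");im=w["pixels"].astype(int);K=np.array(w["camera_matrix"]);E=wristE(w,s)
    g=(abs(im[:,:,0]-im[:,:,2])<14)&(im[:,:,1]>120);g[:,:225]=0;g[:,295:]=0;g[:140]=0
    k,l,st,ce=cv2.connectedComponentsWithStats(g.astype(np.uint8))
    for i in np.argsort(-st[1:,4])[:3]+1:print("blob l,t,w,h,area",st[i],ce[i].round(1))
    return K,E
E
python3 - <<'E'
from held import *
F=np.array([.5705,-.2294,.0405]);T=place(F,[-.0158,0,.0185],(.005,))
K,E=held();x,y,n=slotframe(F)
print("slot ends",[proj(K,E,F+t*x).round(1) for t in(-.046,0,.046)])
s,M,p=state();q=np.array([-.0158,0,.0185])
th=np.radians(7.5)
xb=np.array([np.cos(th),0,np.sin(th)])
for sg in(1,-1):
    xb=np.array([np.cos(th),0,sg*np.sin(th)]);zb=np.array([-sg*np.sin(th),0,np.cos(th)])
    print("pred tip/shoulder/far",[proj(K,E,p+M@(q+t*xb-h*zb)).round(1).tolist() for t,h in((.04,.005),(.028,.008),(-.04,.008))])
E
```

```text
time: 25.0
ee_pos: [0.478, -0.1972, 0.1538]
eef_rot: [0.097, 0.979, -0.022, 0.175]
force: [-0.5, -0.2, -1.8]
gripper_width: 0.0155
grip_force: 38.2
tilt 20.3 turn -0.002
TCP final [ 0.5464 -0.2245  0.0596]
back 0.005: [ 0.545 -0.224  0.064] shift cm [-3.51 -1.23 10.86] turn -0.002 dist 11.5 rows 2
blob l,t,w,h,area [ 246  261   30   55 1365] [259.6 290.4]
blob l,t,w,h,area [247 314  36  25 382] [263.4 330.2]
blob l,t,w,h,area [250 199  19  20 310] [259.5 206.9]
slot ends [array([246.1, 187.5]), array([246.5, 231.8]), array([246.9, 273.1])]
pred tip/shoulder/far [[258.4, 204.6], [258.4, 228.1], [258.5, 342.8]]
pred tip/shoulder/far [[258.3, 214.6], [258.4, 238.2], [258.5, 331.4]]
```

```bash
python3 - <<'E'
from plan import *
s,M,p=state();print(np.round(s["joint_positions"],3),p.round(4),np.degrees(np.arccos(-M[2,2])),np.arctan2(M[1,2],M[0,2]))
E
```

```text
[-1.338 -0.411  1.57   2.283  0.72   0.6    1.129] [ 0.4782 -0.1971  0.1539] 20.35649758599928 -0.22501988929380728
```

```bash
python3 - <<'E'
from plan import *
for P in([.44,-.19,.30],[.45,-.18,.46],[.62,-.17,.56],[.80,-.16,.60]): go(P,0,P)
E
```

```text
[0.44, -0.19, 0.3] shift cm [ -1.44  -0.2  -15.05] turn 0 dist 15.1 rows 3
[0.45, -0.18, 0.46] shift cm [ -7.74   0.82 -29.79] turn 0 dist 30.8 rows 5
[0.62, -0.17, 0.56] shift cm [-26.67   5.07 -33.47] turn 0 dist 43.1 rows 7
[0.8, -0.16, 0.6] shift cm [-44.43   9.57 -31.2 ] turn 0 dist 55.1 rows 9
```

```bash
python3 -m creep '[[[-0.5,0,-6],0],[[-1,0,-12],0],[[-3,0,-18],0],[[-5,0.5,-24],0],[[-8,1,-30],0],[[-14,2.5,-31.5],0],[[-20,4,-33],0],[[-26,5,-33.5],0],[[-32,6.5,-33],0],[[-38,8,-32],0],[[-44,9.5,-31],0],[[-44,9.5,-31],0],[[-44,9.5,-31],0]]'; python3 - <<'E'
from plan import *
s,M,p=state();print(np.round(s["joint_positions"],3),p.round(4),np.degrees(np.arccos(-M[2,2])),np.arctan2(M[1,2],M[0,2]))
for P in([.62,-.19,.56],[.45,-.20,.46]): go(P,0,P)
place([.5705,-.2294,.0405],[-.0158,0,.0185],(.2,.12))
E
```

```text
time: 26.68
ee_pos: [0.7993, -0.1578, 0.593]
eef_rot: [0.095, 0.98, -0.023, 0.173]
force: [-0.1, 0.6, -1.5]
gripper_width: 0.0152
grip_force: 38.2
[-0.261  0.54   0.802  0.851 -0.436  1.522  1.714] [ 0.7993 -0.1578  0.593 ] 20.131444758881756 -0.23008004906056612
[0.62, -0.19, 0.56] shift cm [17.09 -6.6  -2.66] turn 0 dist 18.5 rows 3
[0.45, -0.2, 0.46] shift cm [ 36.03 -10.76   1.11] turn 0 dist 37.6 rows 7
tilt 20.1 turn 0.001
TCP final [ 0.5464 -0.2244  0.0597]
back 0.2: [ 0.479 -0.209  0.247] shift cm [ 40.47 -10.77  22.12] turn 0.001 dist 47.4 rows 8
back 0.12: [ 0.506 -0.215  0.172] shift cm [ 40.47 -10.77  30.12] turn 0.001 dist 51.6 rows 9
```

```bash
python3 -m creep '[[[6,-2,-1],0],[[12,-4,-2],0],[[18,-6.5,-2],0],[[24,-8,-1],0],[[30,-9.5,0],0],[[34,-10.5,3],0],[[36,-10.8,8],0],[[39,-10.8,13],0],[[40.5,-10.8,18],0],[[40.5,-10.8,24],0],[[40.5,-10.8,30],0],[[40.5,-10.8,30],0]]'; python3 - <<'E'
from plan import *
s,M,p=state();print(np.round(s["joint_positions"],3))
place([.5705,-.2294,.0405],[-.0158,0,.0185],(.02,))
E
```

```text
time: 28.18
ee_pos: [0.5054, -0.2137, 0.1757]
eef_rot: [0.095, 0.979, -0.021, 0.177]
force: [0.0, 1.5, -1.1]
gripper_width: 0.0153
grip_force: 38.2
[-0.65   0.18   1.091  2.196 -0.445  0.547  2.129]
tilt 20.5 turn 0.002
TCP final [ 0.5463 -0.2245  0.0595]
back 0.02: [ 0.539 -0.223  0.078] shift cm [ 0.12 -0.17 10.36] turn 0.002 dist 10.4 rows 2
```

```bash
python3 -m creep '[[[0.1,-0.1,4],0],[[0.1,-0.15,8],0],[[0.1,-0.15,10],0],[[0.1,-0.15,10],0]]'; python3 - <<'E'
from held import *
F=np.array([.5705,-.2294,.0405]);T=place(F,[-.0158,0,.0185],(.005,))
K,E=held();x,y,n=slotframe(F);print("slot low edges",[proj(K,E,F-.046*x+t*y).round(1) for t in(-.011,.011)])
w=optics.read_camera("wrist")["pixels"].astype(int)
for r in (205,212):print(r,"".join("b" if w[r,c,2]-w[r,c,0]>12 else "r" if w[r,c,0]-w[r,c,2]>8 else "g" for c in range(215,305)))
E
```

```text
time: 28.68
ee_pos: [0.5367, -0.2237, 0.0813]
eef_rot: [0.096, 0.98, -0.022, 0.175]
force: [1.1, -0.2, -2.1]
gripper_width: 0.015
grip_force: 38.2
tilt 20.3 turn -0.0
TCP final [ 0.5464 -0.2245  0.0596]
back 0.005: [ 0.545 -0.224  0.064] shift cm [-0.15  0.13  1.87] turn -0.0 dist 1.9 rows 1
blob l,t,w,h,area [250 199  19  21 355] [259.3 208.1]
blob l,t,w,h,area [247 325  29  14 221] [259.5 332.8]
blob l,t,w,h,area [246 292  11  24 176] [250.7 304.3]
slot low edges [array([243.7, 179.8]), array([277.9, 179.9])]
205 bbbbbbbgrrrrrrrrrrrrrrrrrrrrrgbbbgggggggggggggggggggggbbbbbbbbgrrrrrrrrrrrrrrrrrrrrrrrrrrr
212 bbbbbbbgrrrrrrrrrrrrrrrrrrrrrgbbbgggggggggggggggggggggbbbbbbbbgrrrrrrrrrrrrrrrrrrrrrrrrrrr
```

```bash
python3 -m creep '[[[-0.1,0.14,0.8],0],[[-0.1,0.14,1.4],0],[[-0.1,0.14,1.6],0]]'; python3 -m creep '[[[0,0,0.3],0],[[0,0,0.3],0]]';python3 -m creep '[[[0,0,0.3],0],[[0,0,0.3],0]]'
```

```text
time: 29.15
ee_pos: [0.5444, -0.224, 0.067]
eef_rot: [0.096, 0.98, -0.022, 0.176]
force: [-0.1, -0.5, -1.8]
gripper_width: 0.0152
grip_force: 38.2
time: 29.4
ee_pos: [0.5451, -0.2246, 0.0641]
eef_rot: [0.096, 0.98, -0.022, 0.175]
force: [-0.1, -0.2, -1.2]
gripper_width: 0.0147
grip_force: 38.2
time: 29.65
ee_pos: [0.5461, -0.2248, 0.0613]
eef_rot: [0.096, 0.98, -0.022, 0.175]
force: [1.0, -0.5, -2.1]
gripper_width: 0.0151
grip_force: 38.2
```

```bash
python3 -m creep '[[[0,0,0.2],0],[[0,0,0.2],0]]' - 20;python3 -m creep '[[[0,0,0.2],0],[[0,0,0.2],0]]';python3 -m creep '[[[0,0,0.2],0],[[0,0,0.2],0]]'
```

```text
time: 29.9
ee_pos: [0.5468, -0.2249, 0.0595]
eef_rot: [0.096, 0.98, -0.022, 0.175]
force: [-0.6, 0.4, -1.9]
gripper_width: 0.0154
grip_force: 38.2
time: 30.15
ee_pos: [0.5477, -0.2253, 0.058]
eef_rot: [0.097, 0.979, -0.022, 0.176]
force: [-0.5, 0.2, -0.2]
gripper_width: 0.0148
grip_force: 38.3
time: 30.4
ee_pos: [0.5488, -0.2259, 0.057]
eef_rot: [0.097, 0.979, -0.022, 0.176]
force: [-3.2, 1.4, 6.1]
gripper_width: 0.0149
grip_force: 36.4
```

```bash
python3 -m creep '[[[0,0,0.3],0],[[0,0,0.3],0]]'; python3 -m creep '[[[0,0,0],0],[[0,0,-0.1],0],[[0,0,-0.1],0],[[0,0,-0.1],0]]' 3; python3 -m creep '[[[0,0,-3],0],[[0,0,-8],0],[[0,0,-13],0],[[2,0,-16],0],[[2,0,-16],0]]'; cat > see.py <<'E'
from chk import *
import sys
# samples the wrist picture down the channel's centre line, for the bar's ends
def see(F,half):
    s=observe();w=optics.read_camera("wrist");K=np.array(w["camera_matrix"]);E=wristE(w,s);im=w["pixels"].astype(int)
    x,y,n=slotframe(F);print("floor ends",[proj(K,E,F+t*x).round(1).tolist() for t in(-.046,.046)],"sides",[proj(K,E,F+t*y).round(1).tolist() for t in(-.011,.011)])
    for e in(-.004,0,.004): print("e",e,model(K,E,F,e,0,.008,half).round(1)[:,1].tolist())
    def s_(v):return "b" if v[2]-v[0]>12 else "r" if v[0]-v[2]>8 else "g" if v[1]>95 else "d"
    c=int(round(proj(K,E,F)[0]));r=int(round(proj(K,E,F)[1]))
    print("col",c,"rows from",r-50,"".join(s_(im[i,c]) for i in range(r-50,r+50)))
    print("row",r,"cols from",c-30,"".join(s_(im[r,i]) for i in range(c-30,c+30)))
E
python3 - <<'E'
from see import *
see(np.array([.5705,-.2294,.0405]),.04)
E
```

```text
time: 30.65
ee_pos: [0.5508, -0.2283, 0.0553]
eef_rot: [0.098, 0.979, -0.024, 0.178]
force: [-2.3, -0.1, 8.2]
gripper_width: 0.015
grip_force: 27.0
time: 31.15
ee_pos: [0.5489, -0.2252, 0.0538]
eef_rot: [0.096, 0.98, -0.022, 0.175]
force: [0.2, 0.2, -0.6]
gripper_width: 0.0298
grip_force: 0.0
time: 31.78
ee_pos: [0.4764, -0.2089, 0.1976]
eef_rot: [0.096, 0.979, -0.021, 0.176]
force: [-0.5, -0.2, -0.2]
gripper_width: 0.0298
grip_force: 0.0
floor ends [[258.4, 162.1], [258.2, 240.6]] sides [[248.6, 202.6], [268.1, 202.7]]
e -0.004 [238.1, 177.5, 165.7]
e 0 [241.4, 181.2, 169.5]
e 0.004 [244.8, 185.0, 173.2]
col 258 rows from 153 rrrrrrrrbbbbbgggggggggggggggggggggggggggggggggggggggggggggggggggggggggrrrrrrrggggggggddrrrrrbbbbbbbb
row 203 cols from 228 bbbbbbbdrrrrrrrrrrrrdggggggggggggggbbbbbdrrrrrrrrrrrrrrrrrrr
```

```bash
python3 - <<'E'
from plan import *
b=.555;t=turn_for(b);P=tcp_pick([.506,.362],b,.015,.027);print(P,np.round(observe()["joint_positions"],2));go([.52,.1,.20],0,"via");go(P-.08*state()[1][:,2],t,"hover")
E
```

```text
[0.51257973 0.37124032 0.027     ] [-0.87 -0.06  1.25  2.24 -0.01  0.57  1.77]
via shift cm [ 1.4  31.19 -1.03] turn 0 dist 31.2 rows 5
hover shift cm [13.08 57.72  4.94] turn 2.356 dist 59.4 rows 13
```

```bash
python3 -m creep '[[[3,4,0],0],[[4,10,0],0],[[4,16,0],0],[[4,22,0],0.15],[[4,28,0],0.33],[[5,34,0],0.51],[[7,40,0],0.69],[[9,46,1],0.87],[[11,52,2],1.05],[[13,57.7,4],1.23],[[13,57.7,4.9],1.41],[[13,57.7,4.9],1.59],[[13,57.7,4.9],1.77],[[13,57.7,4.9],1.95],[[13,57.7,4.9],2.13],[[13,57.7,4.9],2.3],[[13,57.7,4.9],2.36],[[13,57.7,4.9],2.36]]' 4; python3 wlook.py punch_long1; python3 - <<'E'
from plan import *
b=.56;t=turn_for(b);P=tcp_pick([.5055,.362],b,.015,.027);print(P);go(P,t,"down")
E
```

```text
time: 34.08
ee_pos: [0.4865, 0.376, 0.0989]
eef_rot: [0.942, 0.285, 0.153, 0.088]
force: [1.1, -0.6, 1.3]
gripper_width: 0.0402
grip_force: 0.0
punch_long1 0.93 rgb [188 184 188] px 257 218 c [0.506 0.361] wh [0.084 0.021] yaw 0.55
punch_long1 0.68 rgb [ 56 136 132] px 490 238 c [0.611 0.13 ] wh [0.036 0.085] yaw 2.97
punch_long1 0.63 rgb [ 76 170 166] px 341 129 c [0.61  0.336] wh [0.085 0.026] yaw 0.31
punch_long1 0.62 rgb [176 115 133] px 458 323 c [0.504 0.138] wh [0.023 0.086] yaw 2.03
punch_long1 0.56 rgb [126  68 141] px 475 86 c [0.724 0.236] wh [0.026 0.095] yaw 1.93
[-1.45  0.51  0.69  1.98 -0.01  0.58 -1.83] [ 0.339 -0.078 -0.938] [0.4866 0.3759 0.0993]
[0.51206606 0.37139092 0.027     ]
down shift cm [ 0.03 -0.16  7.67] turn -0.005 dist 7.7 rows 2
```

```bash
python3 -m creep '[[[0,-0.15,5],0],[[0,-0.15,7.6],0],[[0,-0.15,7.6],0]]' && python3 -m creep '[[[0,0,0],0],[[0,0,0],0],[[0,0,0],0],[[0,0,0],0]]' 0 40; python3 - <<'E'
from plan import *
s,M,p=state();q=M.T@(np.array([.506,.3615,.008])-p);print("bar in tool",q.round(4),p.round(4),s["gripper_width"])
go([.49,.38,.13],0,"lift");go([.60,.25,.45],0,"v1");go([.72,.0,.55],0,"v2");go([.75,-.15,.57],0,"v3");
E
```

```text
time: 34.55
ee_pos: [0.5119, 0.3712, 0.0276]
eef_rot: [0.942, 0.284, 0.153, 0.088]
force: [-0.5, -0.2, 0.2]
gripper_width: 0.0398
grip_force: 0.2
time: 35.05
ee_pos: [0.5119, 0.3713, 0.0285]
eef_rot: [0.942, 0.284, 0.154, 0.088]
force: [0.2, -0.0, 0.6]
gripper_width: 0.0154
grip_force: 37.2
bar in tool [-0.0151 -0.0001  0.018 ] [0.5119 0.3713 0.0285] 0.015410941225457801
lift shift cm [  1.2    0.73 -10.33] turn 0 dist 10.4 rows 2
v1 shift cm [ 10.28  25.11 -35.57] turn 0 dist 44.7 rows 8
v2 shift cm [  8.12  54.32 -38.92] turn 0 dist 67.3 rows 11
v3 shift cm [  2.54  68.7  -38.61] turn 0 dist 78.8 rows 13
```

```bash
python3 -m creep '[[[0.5,0.3,-5],0],[[1,1,-10],0],[[3,6,-14],-0.18],[[4.5,10,-18],-0.36],[[6,14,-23],-0.54],[[7.5,18,-28],-0.72],[[9,22,-32],-0.9],[[10,27,-35.5],-1.08],[[9.5,33,-36],-1.26],[[9,39,-37],-1.44],[[8.5,45,-38],-1.62],[[8,51,-39],-1.8],[[7,56,-39],-1.98],[[5,61,-39],-2.16],[[3.5,66,-39],-2.34],[[2.5,68.7,-39],-2.36],[[2.5,68.7,-39],-2.36]]'; python3 - <<'E'
from plan import *
s,M,p=state();print(np.round(s["joint_positions"],3),p.round(4),np.degrees(np.arccos(-M[2,2])),np.arctan2(M[1,2],M[0,2]))
go([.46,-.17,.44],0,"via")
place([.5799,-.1823,.0375],[-.0151,0,.018],(.2,.12))
E
```

```text
time: 37.17
ee_pos: [0.7467, -0.1575, 0.5725]
eef_rot: [0.101, 0.979, -0.025, 0.174]
force: [-0.6, -0.7, -0.9]
gripper_width: 0.0156
grip_force: 37.6
[-0.331  0.376  0.726  1.087 -0.274  1.408  1.675] [ 0.7467 -0.1575  0.5725] 20.29439130208237 -0.24512245222258966
via shift cm [30.69 -6.98  2.88] turn 0 dist 31.6 rows 6
tilt 20.3 turn -0.011
TCP final [ 0.5566 -0.1774  0.0564]
back 0.2: [ 0.489 -0.161  0.244] shift cm [34.97 -5.19 22.17] turn -0.011 dist 41.7 rows 7
back 0.12: [ 0.516 -0.167  0.169] shift cm [34.97 -5.19 30.17] turn -0.011 dist 46.5 rows 8
```

```bash
python3 -m creep '[[[6,-1,0],-0.01],[[12,-2.5,0],-0.01],[[18,-4,0],-0.01],[[24,-5,1],-0.01],[[29,-5.2,2],-0.01],[[33,-5.2,6],-0.01],[[34.5,-5.2,12],-0.01],[[35,-5.2,18],-0.01],[[35,-5.2,24],-0.01],[[35,-5.2,30],-0.01],[[35,-5.2,30],-0.01]]'; python3 - <<'E'
from plan import *
s,M,p=state();print(np.round(s["joint_positions"],3))
place([.5799,-.1823,.0375],[-.0151,0,.018],(.02,))
E
```

```text
time: 38.55
ee_pos: [0.5152, -0.159, 0.1653]
eef_rot: [0.091, 0.981, -0.025, 0.17]
force: [0.4, 0.5, -1.4]
gripper_width: 0.0157
grip_force: 37.7
[-0.584  0.135  0.86   2.215 -0.226  0.501  1.821]
tilt 19.8 turn 0.01
TCP final [ 0.5567 -0.1775  0.0566]
back 0.02: [ 0.55  -0.176  0.075] shift cm [-0.49 -0.86  9.74] turn 0.01 dist 9.8 rows 2
```

```bash
python3 -m creep '[[[-0.5,-0.9,4],0.01],[[-0.5,-0.9,8],0.01],[[-0.5,-0.9,9.4],0.01],[[-0.5,-0.9,9.4],0.01]]'; python3 - <<'E'
from held import *
F=np.array([.5799,-.1823,.0375]);T=place(F,[-.0151,0,.018],(.005,))
K,E=held()
w=optics.read_camera("wrist")["pixels"].astype(int)
for r in (203,212):print(r,"".join("b" if w[r,c,2]-w[r,c,0]>12 else "r" if w[r,c,0]-w[r,c,2]>8 else "g" for c in range(215,305)))
E
```

```text
time: 39.05
ee_pos: [0.5519, -0.1763, 0.0828]
eef_rot: [0.096, 0.98, -0.022, 0.174]
force: [-0.6, 0.3, -0.7]
gripper_width: 0.0156
grip_force: 37.7
tilt 20.2 turn 0.0
TCP final [ 0.5566 -0.1775  0.0564]
back 0.005: [ 0.555 -0.177  0.061] shift cm [ 0.45 -0.    2.14] turn 0.0 dist 2.2 rows 1
blob l,t,w,h,area [ 241  198   36  120 3254] [258.8 260.2]
blob l,t,w,h,area [244 322  33  17 320] [260.5 332.2]
blob l,t,w,h,area [227 231  14  29 194] [234.1 242.8]
203 rrrrrrrrrrrrrrrrrrrrrrrrrrrgbbbbgggggggggggggggggggggbbbbbbbgrrrrrrrrrrrrrrrrrrrrrbbbbbbbb
212 rrrrrrrrrrrrrrrrrrrrrrrrrrrgbbbbggggggggggggggggggggggbbbbbbgrrrrrrrrrrrrrrrrrrrrrbbbbbbbb
```

```bash
python3 -m creep '[[[0.3,0.1,1],0],[[0.4,0.1,1.8],0],[[0.4,0.1,2.0],0]]'; python3 -m creep '[[[0,0.02,0.3],0],[[0,0.02,0.3],0]]' - 20;python3 -m creep '[[[0,0.03,0.3],0],[[0,0.03,0.3],0]]'
```

```text
time: 39.52
ee_pos: [0.5559, -0.1775, 0.0639]
eef_rot: [0.096, 0.98, -0.022, 0.175]
force: [0.2, 0.2, -1.2]
gripper_width: 0.0154
grip_force: 37.7
time: 39.78
ee_pos: [0.5574, -0.1779, 0.0615]
eef_rot: [0.096, 0.979, -0.022, 0.176]
force: [0.4, 0.5, -1.3]
gripper_width: 0.0155
grip_force: 37.7
time: 40.02
ee_pos: [0.5584, -0.1777, 0.0587]
eef_rot: [0.096, 0.979, -0.022, 0.175]
force: [-0.3, 0.1, -1.5]
gripper_width: 0.0156
grip_force: 37.7
```

```bash
python3 -m creep '[[[0.05,0.02,0.2],0],[[0.05,0.02,0.2],0]]'; python3 -m creep '[[[0.05,0.02,0.2],0],[[0.05,0.02,0.2],0]]'
```

```text
time: 40.28
ee_pos: [0.5592, -0.1778, 0.0575]
eef_rot: [0.097, 0.979, -0.022, 0.176]
force: [-2.6, -0.2, 4.7]
gripper_width: 0.0155
grip_force: 38.1
time: 40.52
ee_pos: [0.56, -0.1787, 0.0561]
eef_rot: [0.097, 0.979, -0.023, 0.177]
force: [-2.6, 0.9, 6.3]
gripper_width: 0.0156
grip_force: 25.9
```

```bash
python3 -m creep '[[[0,0.03,0.2],0],[[0,0.03,0.2],0]]'; python3 -m creep '[[[0,0,0],0],[[0,0,-0.1],0],[[0,0,-0.1],0],[[0,0,-0.1],0]]' 3; python3 -m creep '[[[0,0,-3],0],[[0,0,-8],0],[[0,0,-13],0],[[3,0,-17],0],[[6,0,-17],0],[[6,0,-17],0]]'
python3 - <<'E'
from see import *
for F in ([.5799,-.1823,.0375],[.5705,-.2294,.0405]): see(np.array(F),.04)
s=observe();w=optics.read_camera("wrist");a=optics.read_camera("scene");b=optics.read_camera("side")
K=np.array(w["camera_matrix"]);E=wristE(w,s);u=proj(K,E,[.59,-.14,.04]).astype(int)
cw=cv2.resize(w["pixels"][u[1]-60:u[1]+60,u[0]-100:u[0]+100],(600,360),interpolation=2)
cs=[cv2.resize(p["pixels"][v[1]-30:v[1]+30,v[0]-40:v[0]+40],(300,225),interpolation=2) for p in(a,b) for v in [proj(*cam(p),[.59,-.14,.04]).astype(int)]]
save("fin.png",np.vstack([cw,np.hstack(cs)]))
E
```

```text
time: 40.78
ee_pos: [0.5613, -0.1799, 0.0549]
eef_rot: [0.098, 0.979, -0.024, 0.178]
force: [-2.8, -0.4, 7.5]
gripper_width: 0.0152
grip_force: 19.5
time: 41.28
ee_pos: [0.5592, -0.177, 0.0536]
eef_rot: [0.096, 0.98, -0.022, 0.175]
force: [-0.1, 0.1, -0.4]
gripper_width: 0.0304
grip_force: 0.0
time: 42.02
ee_pos: [0.4433, -0.1515, 0.1912]
eef_rot: [0.096, 0.98, -0.019, 0.175]
force: [0.5, 0.6, 0.2]
gripper_width: 0.0301
grip_force: 0.0
floor ends [[256.2, 195.4], [256.2, 266.7]] sides [[247.1, 232.1], [265.3, 232.1]]
e -0.004 [265.6, 210.8, 199.9]
e 0 [268.7, 214.2, 203.3]
e 0.004 [271.7, 217.5, 206.7]
col 256 rows from 182 bbbdrrrrrrrrrrrbbbbbddgggggggggggggggggggggggggggggggggggggggggggggggggggrrrrrrrgggggggrrrrgbbbbbbbb
row 232 cols from 226 dddddrrrrrrrrrrrrrrrrdbgggggggggggggbbbdrrrrrrrrrrrgbbbbbbbb
floor ends [[215.4, 195.2], [217.8, 267.0]] sides [[207.5, 232.1], [225.8, 232.2]]
e -0.004 [265.9, 210.8, 199.8]
e 0 [269.0, 214.2, 203.2]
e 0.004 [272.1, 217.5, 206.6]
col 217 rows from 182 bbrrrrrrdrrrrbbbbbbggggggggggdgggggggggggggggggggggggggddddddddddddddddddddddddddddddddddddddddddddd
row 232 cols from 187 bbbbbbbbbrrrrrrrrrrgggggggggggggddddddddddddrrrrrrrrrrrrrrrr
```

View pics/fin.png

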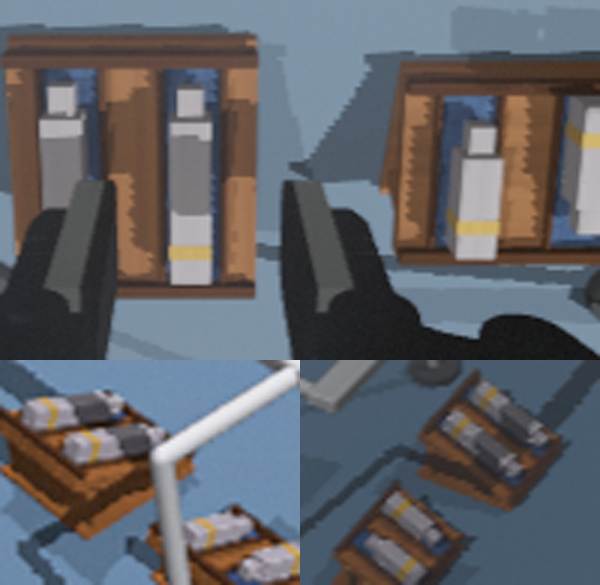

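```bash
python3 -c "
from bench import ticket
print(ticket.sign_off())"
```

```text
the job is handed in; nothing more can be done
None
```

I handed the job in at about 42 s: the last picture shows both long punches lying in the rack_long channels and the short one in the right channel of rack_short, all released, with no sign of a lamp bump. Handing in returned no verdict, and I did not measure the jar, ring or pliers again at the end.

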